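# Press a glass blank flush into a grinding jig and clamp it

## Task

Load the steel grinding jig: swing its clamp lever open, well clear of the pocket, lay the oblong glass blank from the grey board in the pocket, press it down until it sits level and flush with the jig's rim, and then swing the lever fully shut over it. Leave everything else where it is.

Things in the scene. Friction and masses are not known exactly. Their poses are not given: they have to be found in the camera images.
- jig: Dark steel jig fixed to the bench: block 130 (x) x 110 (y) x 40 mm high, origin at the centre of its underside, z up. Centred in its top (the rim, at 40 mm) is an oblong pocket 69 (x) x 51 (y) mm with an aluminium ejector plate as floor. Through the middle of both long walls a finger slot 36 mm wide (x) runs out to the block's +y and -y edges, its floor at 25.5 mm.
- seat (a point): Point fixed in the jig, on the centre line of the pocket 26 mm above the bench: where the underside of the blank's centre lies when the blank is pressed fully home, its top then flush with the rim. Axes as the jig.
- ejector (a joint): Travel (m) of the pocket's floor plate: 0 is up (top 35 mm above the bench, a blank laid on it stands 9 mm proud of the rim), 0.009 is fully down (top at 26 mm, the blank flush). No spring: about 8 N of friction holds it; it is pushed down by pressing on the blank and stays where it is left. Starts at 0 to 0.002.
- lever (a joint): Angle (rad) of the clamp lever, a level steel arm 16 mm wide, 8 mm thick, on an upright hinge. Its underside, 43.5 mm above the bench, passes 3.5 mm over a flush blank but strikes a proud one. 0 is shut: arm along the jig's +x, over the pocket. Opens anticlockwise from above (to the jig's +y), at most 1.7. Light friction (0.12 N m), stays where left. Starts at 0 to 0.5.
- lever_hinge (a point): Point on the lever's hinge axis, at x = -50, y = 0 mm of the jig, 43.5 mm above the bench.
- lever_knob (a point): Middle of the free part of the lever's knob, an upright black round pin 16 mm in diameter and 35 mm high standing on the arm's end, 110 mm from the hinge axis; the point is 69.5 mm above the bench, the pin's foot at 51.5 and its top at 86.5 mm.
- board: Grey painted stock board fixed on the bench, 260 (x) x 290 (y) x 8 mm thick, origin at the centre of its underside. The three blanks, pebble, tin and cork stand on it.
- blank: The oblong blank: dark green glass slab, 64 (x) x 46 (y) x 14 mm thick, about 100 g, lying flat; origin at the centre of its underside. Its neighbours stand off its short ends; the long sides are free for fingers.
- blank_square: Square blank of the same glass, 46 x 46 x 14 mm, does not belong in the jig; origin at the centre of its underside.
- blank_round: Round blank of the same glass, 58 mm in diameter, 14 mm thick, does not belong in the jig; origin at the centre of its underside.
- pebble: Grey pebble, 30 mm across, 21 mm high; origin at its underside.
- tin: Small brass tin with a pale lid, 36 mm in diameter, 34 mm high; origin at its underside.
- cork: Cork stopper, 32 mm across at the top, 26 mm high; origin at its underside.
- flask: White plastic flask standing between the board and the jig, 50 mm in diameter, 165 mm high; origin at its underside.
- brush_pot: White ceramic pot of brushes at the back of the bench's middle, 76 mm across, 100 mm high, brushes up to 220 mm; origin at its underside.
- offcut: Marble offcut lying beside the jig's -y side, 50 x 30 x 18 mm; origin at its underside.
- spatula: Spatula with an orange handle lying on the bench nearest the robot, 120 mm long, under 40 mm high; lies along its x.
Not all that is in view belongs to the job. Leave any purple or turquoise look-alike of the blank alone.

How it is judged (in metres and radians):
On the way:
1. the oblong blank is pressed home in the pocket, level and flush, while the lever is still open (beyond 0.9 rad) (x of blank in the frame of seat between -0.005 and 0.005 m and y of blank in the frame of seat between -0.005 and 0.005 m and z of blank in the frame of seat below 0.0015 m and angle between blank's own z axis and vertical below 0.04 rad and angle between the x axis of blank and the x axis of jig, either way round below 0.15 rad and value of joint lever above 0.9 rad), for 0.2 s.
At the end, for the whole second after the job is handed in: The oblong blank lies still in the pocket, its long side along the pocket's (within 0.15 rad), its centre within 5 mm each way of the pocket's, level within 0.04 rad and at most 1.5 mm proud of flush, and the lever is shut over it (within 0.1 rad) (x of blank in the frame of seat between -0.005 and 0.005 m and y of blank in the frame of seat between -0.005 and 0.005 m and z of blank in the frame of seat below 0.0015 m and angle between blank's own z axis and vertical below 0.04 rad and angle between the x axis of blank and the x axis of jig, either way round below 0.15 rad and value of joint lever below 0.1 rad and linear speed of blank below 0.02 m/s); the robot touches nothing.
It fails at once if the square or the round blank is moved by more than 15 mm (distance of any of blank_square, blank_round from where it was at the start of the episode above 0.015 m).
It fails at once if the pebble, tin or cork is moved by more than 15 mm (distance of any of pebble, tin, cork from where it was at the start of the episode above 0.015 m).
It fails at once if the flask or the brush pot is moved by more than 15 mm (distance of any of flask, brush_pot from where it was at the start of the episode above 0.015 m).
It fails at once if the marble offcut or the spatula is moved by more than 15 mm (distance of any of offcut, spatula from where it was at the start of the episode above 0.015 m).
It also fails if it takes over 72 s, if anything falls off the work surface, if the arm or the gripper's body presses on something with over 40 N, if the wrist force passes 120 N, or if a joint passes its speed limit or range.

## Robot

A 6-joint arm with a two-finger parallel gripper is mounted at the origin on the work surface. World frame = base frame: x ahead of the robot, y to its left, z up, the work surface at z = 0. Lengths are in mm, angles in degrees, forces in N, time in s.
With the tool pointing down it reaches from about 325 to 775 mm from the base axis. Payload 9.3 kg.
Tool frame: the origin (TCP) lies midway between the tips of the shut fingers; the grasp point (between the pads) lies 19 mm behind it; x points along the fingers, z is the direction in which the jaws open and shut, and the axes are right-handed (so a half turn about x gives the same grasp; the last joint's range is limited). The gripper opens to 85 mm and grips with 20 to 120 N. Pads are 22 mm wide; open, the fingers measure 114 mm over their backs; the gripper's body (76 mm by 85 mm) begins 54 mm behind the grasp point. The pads swing forward as they close: fully open they stand 13 mm farther back than shut.
Start: joints at [60.355, 14.817, 1.232, 76.415, 0, 81.257], TCP at [196.22, 513.804, 231.279] pointing down, gripper open.
Joint ranges: [-174.27, 174.27], [-52.1, 104.24], [-59.71, 78.15], [-110.17, 111.67], [-87.03, 83.33], [-180, 180]. Speed limits (degrees/s): [127.2, 127.2, 159.86, 180, 180, 180].

## Interface

Orientations are given as [roll, pitch, yaw] about the fixed x, y, z axes, in that order (R = Rz(yaw) Ry(pitch) Rx(roll)).
In Python, from cell import telemetry, capture, camera_params, order gives the robot as it stands. The module is installed in compiled form; this text tells all that it offers.
- The arm moves only by the tool step_arm, never from a script. Its argument "moves" is a list of rows, each a list of 7 numbers: the shift along the world's x, y, z in m, then the turn, a rotation vector about the world's x, y, z in rad, then the opening in per cent of the stroke, from 0 (shut) to 100 (fully open). In form: [[tx, ty, tz, wx, wy, wz, jaw], ...]. A call has 1 to 10 rows; each row shifts and turns the pose as measured when the row begins; what a row does not reach is not made up. A row lasts 1/8 s, in which the tool goes at most 62.5 mm and 10.7 degrees, less where a joint would pass 70% of its speed; a pose out of reach is approached as far as the arm can. A call with a gripper value outside its range is refused whole. The fingers move at their own pace and stop on an object; "grip_force" is the grip in N (left out, the last holds). Time passes only in rows, so rows that do not move let the fingers close. It gives the time, the measured TCP pose, the force and the opening at its end, in the units of the state.
- telemetry.observe(): the state, without advancing time (a new reading comes with each control period).
- capture(name): name is "scene" or "top"; returns the picture (400x640x3 uint8, red, green, blue); there is no depth.
- camera_params(name): a dict with "fovy" (degrees; the focal length in pixels is half the picture's height over the tangent of half this angle, whatever the lens; pixels are square), "cx", "cy" (the principal point, pixels), "D" ([k1, k2, p1, p2, k3] as OpenCV has them; the pictures are not rectified), "view" (4x4, takes a point from world to camera coordinates). Camera axes: x right, y down, z forward; pixel columns grow to the right and rows downward; lengths in mm; the calibration is good to about 2 mm. A picture is of the moment at which its call begins. camera_params takes no time and is no camera call.
- order.hand_in(): hands the job in, once; it reports no verdict.
The state is a dict: "time": time; "qpos": joint angles; "joint_vel": joint speeds; "effort": joint torques, N m; "ee_pos": TCP position; "tool_rot": TCP orientation; "force": force on the tool from outside, world axes, zero at the start; "moment": the same for the moment, N m; "grip_width": finger opening in mm.
Only numpy, scipy, OpenCV 4.12 (cv2) and the standard library are available. Lean on these libraries where they do the work, as an engineer would, in place of code of your own. Each camera call takes 0.05 s, during which the arm holds its last target. There are 200 camera calls.

## Working session

There is one attempt and no reset: what is moved stays moved. The work goes in short steps, Python scripts to look and compute and a tool call to move; the robot and the scene stay as the last step left them, time stands still between calls to the robot, and variables do not carry over. Pictures are saved under pics/ and viewed, about 8 in all and at most 12, crops included, and the job is handed in when it is done.

Besides the shell and the picture viewer there is one more tool, called after "Request:" by a JSON object that holds its "name" and its "arguments". step_arm: Moves the arm, as the interface text tells. Its arguments: {"type":"object","properties":{"moves":{"type":"array","items":{"type":"array","items":{"type":"number"}}},"grip_force":{"type":"number"}},"required":["moves"]}

```bash
mkdir -p pics; cat > h.py <<'E'
import numpy as np, cv2
from cell import telemetry, capture, camera_params, order
def cam(n):
    p=camera_params(n); f=200/np.tan(np.radians(p["fovy"])/2)
    K=np.array([[f,0,p["cx"]],[0,f,p["cy"]],[0,0,1.]]); return K,np.array(p["D"],float),np.array(p["view"],float)
def px2w(n,uv,z):
    K,D,V=cam(n); uv=np.array(uv,float).reshape(-1,1,2)
    d=cv2.undistortPoints(uv,K,D).reshape(-1,2); d=np.c_[d,np.ones(len(d))]@V[:3,:3]
    o=-V[:3,:3].T@V[:3,3]; z=np.broadcast_to(z,len(d)); return o+d*((z-o[2])/d[:,2])[:,None]
def w2px(n,P):
    K,D,V=cam(n); return cv2.projectPoints(np.array(P,float).reshape(-1,1,3),cv2.Rodrigues(V[:3,:3])[0],V[:3,3],K,D)[0].reshape(-1,2)
def snap(n,fn,box=None,s=1):
    im=cv2.cvtColor(capture(n),cv2.COLOR_RGB2BGR)
    if box: u0,v0,u1,v1=box; im=im[v0:v1,u0:u1]
    cv2.imwrite("pics/"+fn,cv2.resize(im,None,fx=s,fy=s,interpolation=cv2.INTER_CUBIC))
E
python3 - <<'E'
from h import *
print(telemetry.observe())
for n in("scene","top"):
    snap(n,n+"1.png",s=1.25); K,D,V=cam(n); print(n,K[0,0],-V[:3,:3].T@V[:3,3],V[:3,:3].round(2).tolist())
E
```

```text
{'time': 0.0, 'qpos': array([ 6.03551662e+01,  1.48492838e+01,  1.18840723e+00,  7.64160539e+01,
       -2.07773460e-03,  8.12562468e+01]), 'joint_vel': array([ 0.00817867, -0.02361549,  0.02217672, -0.06512383, -0.02008949,
        0.0033927 ]), 'effort': array([-2.63672218e-04, -5.55641878e+01,  3.44529712e+01,  1.36348934e-02,
       -1.25464894e-04,  8.37327349e-06]), 'ee_pos': array([196.08459346, 513.53960136, 230.67090763]), 'tool_rot': array([ 172.8033108 ,   89.92304144, -118.09776842]), 'force': array([ 0.71133892,  0.0496458 , -0.94728549]), 'moment': array([ 0.0292402 , -0.0056997 , -0.04687553]), 'grip_width': 85.30417604933758}
scene 452.7071896882144 [1071.541619    565.57197879  795.75918404] [[-0.71, 0.7, -0.02], [0.48, 0.47, -0.74], [-0.51, -0.54, -0.67]]
top 432.5649235999575 [ 404.00320464   13.82864353 1194.20970774] [[0.02, -1.0, 0.02], [-0.99, -0.02, -0.1], [0.1, -0.02, -0.99]]
```

View pics/top1.png

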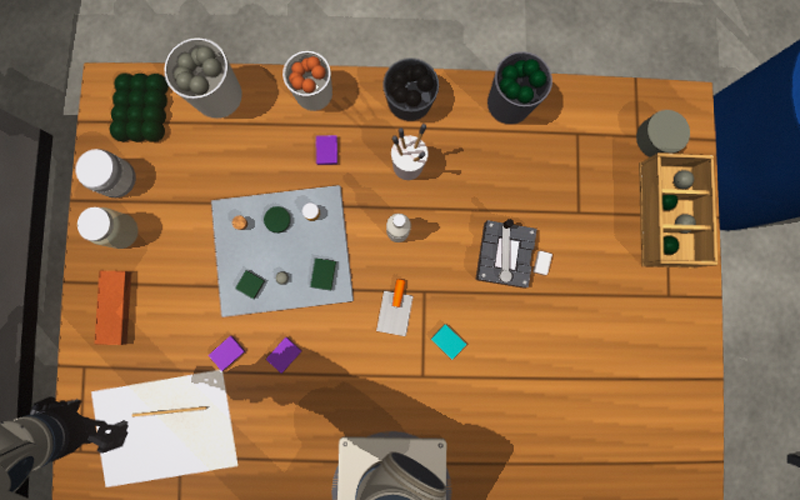

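View pics/scene1.png

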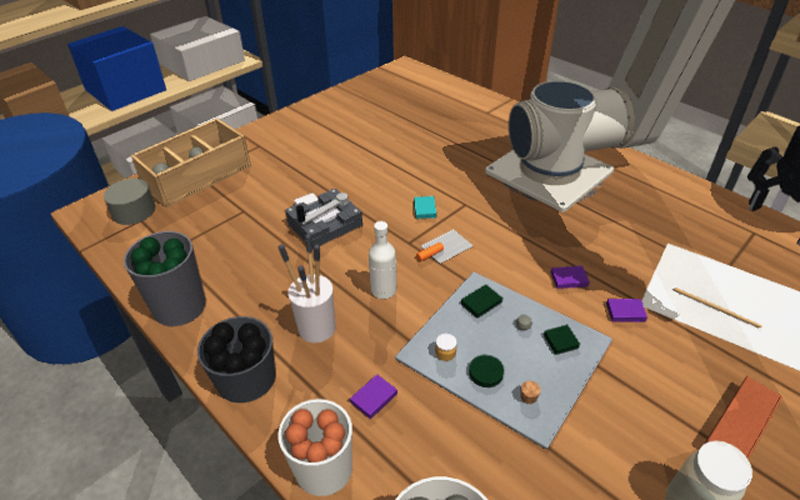

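The top view shows the jig at about (406,203) in raw pixels, with its lever along image-vertical. The oblong blank looks to be at (258,219), with the square at (199,227) and the round at (222,175). I'll take enlarged crops.

```bash
python3 - <<'E'
from h import *
im=cv2.cvtColor(capture("top"),cv2.COLOR_RGB2BGR)
a=cv2.resize(im[165:245,370:450],None,fx=5,fy=5,interpolation=cv2.INTER_CUBIC)
b=cv2.resize(im[190:250,180:280],None,fx=4,fy=4,interpolation=cv2.INTER_CUBIC)
b=cv2.copyMakeBorder(b,0,160,0,0,cv2.BORDER_CONSTANT)
cv2.imwrite("pics/c1.png",np.hstack([a,b]))
g=im.astype(int); m=((g.max(2)<75)&(g[:,:,1]>g[:,:,2]+8)&(g[:,:,1]>g[:,:,0]+5)).astype(np.uint8)
n,l,s,c=cv2.connectedComponentsWithStats(m)
for i in range(1,n):
    if s[i,4]>120:
        pts=np.argwhere(l==i)[:,::-1].astype(np.float32); r=cv2.minAreaRect(pts)
        bx=cv2.boxPoints(r); w=px2w("top",bx,18); print(s[i],r,w[:,:2].round(0).tolist(), w.mean(0).round(1))
E
```

```text
[399  47  38  36 839] ((417.25006103515625, 63.25001907348633), (33.23401641845703, 36.769554138183594), 45.0) [[915.0, -206.0], [997.0, -283.0], [929.0, -350.0], [847.0, -274.0]] [ 921.9 -278.2   18. ]
[  88   59   44   53 1894] ((109.27049255371094, 85.02459716796875), (39.65465545654297, 54.683589935302734), 5.19442892074585) [[759.0, 657.0], [921.0, 658.0], [911.0, 540.0], [750.0, 541.0]] [835.  599.2  18. ]
[211 166  21  20 326] ((221.0, 175.5), (19.0, 20.0), 90.0) [[607.0, 294.0], [608.0, 239.0], [556.0, 237.0], [554.0, 292.0]] [581.3 265.5  18. ]
[531 189  12  14 139] ((536.5, 195.5), (13.0, 11.0), 90.0) [[566.0, -603.0], [567.0, -636.0], [530.0, -635.0], [529.0, -602.0]] [ 548.1 -619.    18. ]
[250 207  19  25 351] ((258.729736328125, 218.6216278076172), (16.111101150512695, 22.687061309814453), 9.462322235107422) [[438.0, 183.0], [499.0, 175.0], [493.0, 132.0], [432.0, 140.0]] [465.5 157.6  18. ]
```

View pics/c1.png

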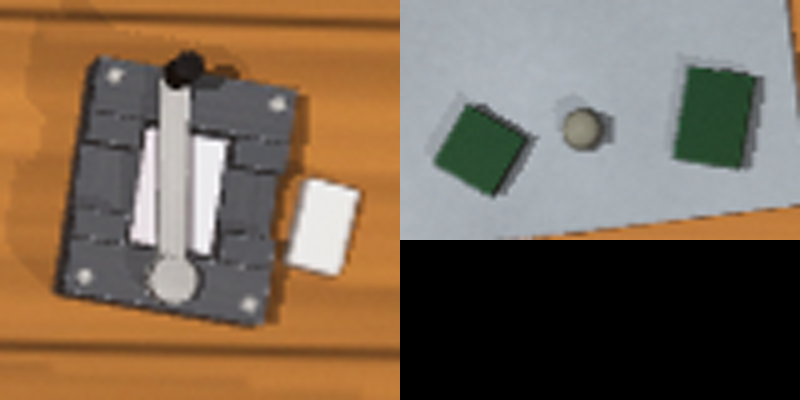

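```bash
python3 - <<'E'
from h import *
def fit(obj,w):
    H,_=cv2.estimateAffinePartial2D(np.float32(obj),np.float32(w)); s=np.hypot(H[0,0],H[1,0]); return H[:,2].round(1),np.degrees(np.arctan2(H[1,0],H[0,0])).round(2),round(s,3)
j=np.array([(95,57),(298,92),(265,325),(57,293)])/5+[370,165]
w=px2w("top",j-0.4,40)[:,:2]; print(w.round(0).tolist()); c,a,s=fit([(65,55),(65,-55),(-65,-55),(-65,55)],w); print("jig",c,a,s)
p=np.array([(150,128),(228,140),(210,256),(132,242)])/5+[370,165]
w=px2w("top",p-.4,34)[:,:2]; print("pocket",fit([(34.5,25.5),(34.5,-25.5),(-34.5,-25.5),(-34.5,25.5)],w))
b=np.array([(252,206.75),(269.25,208.75),(265.5,232),(248.5,229.5)])
w=px2w("top",b-.4,22)[:,:2]; print("blank",fit([(32,23),(32,-23),(-32,-23),(-32,23)],w),w.round(0).tolist())
k=np.array([(175,278),(183,70)])/5+[370,165]
k=px2w("top",k-.4,[56,80]); print("hinge,knob",k.round(1), np.degrees(np.arctan2(*(k[1]-k[0])[[1,0]])))
print("flask",px2w("top",np.array([(398,220)])/1.25,165).round(), "offcut",px2w("top",np.array([(325,226)])/5+[370,165],18).round())
E
```

```text
[[588.0, -192.0], [572.0, -304.0], [445.0, -285.0], [460.0, -172.0]]
jig [ 515.4 -237.6] -8.87 1.012
pocket (array([ 515.8, -240.5]), np.float64(-9.78), np.float64(0.892))
blank (array([464.7, 157.9]), np.float64(-6.65), np.float64(0.996)) [[498.0, 178.0], [494.0, 131.0], [431.0, 139.0], [436.0, 185.0]]
hinge,knob [[ 468.2 -232.7   56. ]
 [ 576.1 -231.4   80. ]] 0.69243499378581
flask [[564.   0. 165.]] offcut [[ 500. -326.   18.]]
```

```bash
cat >> h.py <<'E'
from scipy.spatial.transform import Rotation as Ro
def plan(x,y,z,jaw):
    s=telemetry.observe(); R=Ro.from_euler("xyz",s["tool_rot"],degrees=True)
    zc=R.as_matrix()[:,2]; print("t",s["time"],"pos",s["ee_pos"].round(1),"q",s["qpos"].round(0),"F",s["force"].round(1),"w",round(s["grip_width"],1),"jaw yaw",np.degrees(np.arctan2(zc[1],zc[0])).round(2))
    for a in(jaw,jaw+180):
        c,t=np.cos(np.radians(a)),np.sin(np.radians(a)); Z=np.array([c,t,0]); X=np.array([0,0,-1.]); M=np.c_[X,np.cross(Z,X),Z]
        print(" shift m",((np.array([x,y,z])-s["ee_pos"])/1000).round(4),"rv",(Ro.from_matrix(M)*R.inv()).as_rotvec().round(4))
E
python3 -c "
from h import *
plan(575,-231,231,90.7)"
```

```text
t 0.15 pos [196.1 513.6 230.8] q [60. 15.  1. 76. -0. 81.] F [-0.7  0.3 -0. ] w 85.5 jaw yaw 69.1
 shift m [ 3.789e-01 -7.446e-01  2.000e-04] rv [ 1.000e-03 -3.000e-04  3.769e-01]
 shift m [ 3.789e-01 -7.446e-01  2.000e-04] rv [-4.0000e-04 -1.4000e-03 -2.7647e+00]
```

Request:
{"name": "step_arm", "arguments": {"moves": [[0.024,-0.0465,0,0,0,0.024,45],[0.024,-0.0465,0,0,0,0.024,45],[0.024,-0.0465,0,0,0,0.024,45],[0.024,-0.0465,0,0,0,0.024,45],[0.024,-0.0465,0,0,0,0.024,45],[0.024,-0.0465,0,0,0,0.024,45],[0.024,-0.0465,0,0,0,0.024,45],[0.024,-0.0465,0,0,0,0.024,45],[0.024,-0.0465,0,0,0,0.024,45],[0.024,-0.0465,0,0,0,0.024,45]]}}

```text
time: 1.4
ee_pos: [438.8, 35.9, 228.9]
tool_rot: [-172.8, 89.9, -89.1]
force: [0.7, 1.3, 0.6]
grip_width: 38.4
```

```bash
python3 -c "
from h import *
plan(575,-231,140,90.7)"
```

```text
t 1.4 pos [438.8  35.9 228.9] q [ -6.   4. -12.  73.  -0.   0.] F [0.7 1.3 0.6] w 38.4 jaw yaw 83.7
 shift m [ 0.1362 -0.2669 -0.0889] rv [0.0023 0.0002 0.1221]
 shift m [ 0.1362 -0.2669 -0.0889] rv [ 3.0000e-04 -3.5000e-03 -3.0195e+00]
```

Request:
{"name": "step_arm", "arguments": {"moves": [[0.023,-0.046,0,0,0,0.02,45],[0.023,-0.045,0,0,0,0.02,45],[0.023,-0.045,0,0,0,0.02,45],[0.023,-0.045,0,0,0,0.02,45],[0.022,-0.045,0,0,0,0.02,45],[0.022,-0.042,-0.04,0,0,0.02,45],[0,0,-0.045,0,0,0,45],[0,0,0,0,0,0,45]]}}

```text
time: 2.4
ee_pos: [577.9, -245.4, 140.1]
tool_rot: [134.7, 89.9, -134.8]
force: [-0.1, 0.7, 0.6]
grip_width: 38.4
```

```bash
python3 -c "
from h import *
plan(575,-231,60,90.7)
snap('top','t2.png',(350,140,480,250),4)
im=cv2.imread('pics/t2.png')
snap('scene','s2.png',(200,110,330,220),4); cv2.imwrite('pics/c2.png',cv2.resize(np.vstack([im,cv2.imread('pics/s2.png')]),None,fx=.68,fy=.68))"
```

```text
t 2.4 pos [ 577.9 -245.4  140.1] q [-31.  24.   2.  68.  -0. -31.] F [-0.1  0.7  0.6] w 38.4 jaw yaw 90.51
 shift m [-0.0029  0.0144 -0.0801] rv [ 0.0012 -0.0012  0.0034]
 shift m [-0.0029  0.0144 -0.0801] rv [-1.8000e-03 -1.8000e-03 -3.1382e+00]
```

View pics/c2.png

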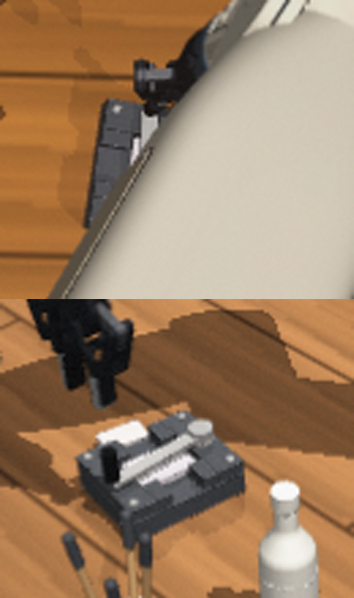

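The scene crop shows the pin's middle at about scene px (240.4,169.9), with the fingers above it. I'll check its position from this camera.

```bash
python3 -c "
from h import *
print(px2w('scene',[(240.4,169.9)],69.5).round(1), w2px('scene',[(576,-231.4,69.5),(577.9,-245,140)]).round(1))"
```

```text
[[ 579.2 -232.    69.5]] [[241.5 169.5]
 [234.1 145.4]]
```

Request:
{"name": "step_arm", "arguments": {"moves": [[-0.002,0.014,0,0,0,0,45],[0,0,-0.035,0,0,0,45],[0,0,-0.03,0,0,0,45],[0,0,-0.014,0,0,0,45],[0,0,0,0,0,0,45]]}}

```text
time: 3.12
ee_pos: [581.1, -227.8, 74.7]
tool_rot: [-122.7, 88.7, -31.9]
force: [0.0, 0.1, 0.0]
grip_width: 38.4
```

Request:
{"name": "step_arm", "arguments": {"moves": [[0,0,0,0,0,0,10],[0,0,0,0,0,0,10],[0,0,0,0,0,0,10],[0,0,0,0,0,0,10]], "grip_force": 20}}

```text
time: 3.62
ee_pos: [582.0, -227.9, 76.8]
tool_rot: [-122.4, 88.6, -31.5]
force: [0.7, 0.0, -4.9]
grip_width: 14.3
```

```bash
python3 -c "
from h import *
plan(577,-231,62,90.7)
snap('scene','s3.png',(200,120,290,200),6)"
```

```text
t 3.625 pos [ 582.  -227.9   76.8] q [-29.  26.  -5.  57.  -0. -30.] F [ 0.7  0.  -4.9] w 14.3 jaw yaw 90.8
 shift m [-0.005  -0.0031 -0.0148] rv [ 0.0128  0.0208 -0.0018]
 shift m [-0.005  -0.0031 -0.0148] rv [-0.0327  0.0201  3.1395]
```

View pics/s3.png

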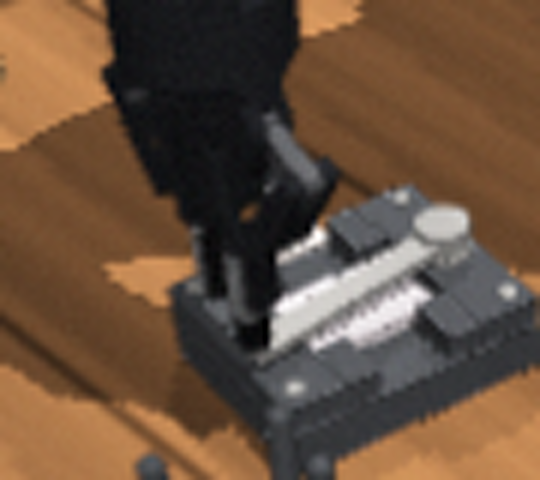

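The tips hold only the top ~10 mm of the pin, and the tool has tilted by 1.4°. I'll reopen, correct the tilt and go lower.

Request:
{"name": "step_arm", "arguments": {"moves": [[0,0,0,0,0,0,45],[0,0,0,0,0,0,45],[-0.005,-0.003,0,0.013,0.021,0,45],[0,0,-0.008,0,0,0,45],[0,0,-0.008,0,0,0,45],[0,0,0,0,0,0,45]]}}

```text
time: 4.42
ee_pos: [577.0, -231.7, 60.8]
tool_rot: [41.9, 90.0, 132.7]
force: [-0.8, 0.6, -0.6]
grip_width: 38.5
```

```bash
python3 -c "
from h import *
plan(577,-231,62,90.7)"
```

```text
t 4.425 pos [ 577.  -231.7   60.8] q [-30.  27.  -6.  57.   0. -30.] F [-0.8  0.6 -0.6] w 38.5 jaw yaw 90.78
 shift m [0.     0.0007 0.0012] rv [-0.0001 -0.0001 -0.0013]
 shift m [0.     0.0007 0.0012] rv [ 2.0000e-04 -2.0000e-04  3.1402e+00]
```

Request:
{"name": "step_arm", "arguments": {"moves": [[0,0,0,0,0,0,10],[0,0,0,0,0,0,10],[0,0,0,0,0,0,10],[0,0,0,0,0,0,10],[-0.001,0.0147,0,0,0,0.134,10],[-0.003,0.0145,0,0,0,0.134,10],[-0.0049,0.0139,0,0,0,0.134,10],[-0.0067,0.0132,0,0,0,0.134,10],[0,0,0,0,0,0,10]], "grip_force": 20}}

```text
time: 5.55
ee_pos: [561.0, -174.5, 60.7]
tool_rot: [167.3, 90.0, -70.4]
force: [-1.1, 0.3, -2.1]
grip_width: 15.5
```

```bash
python3 -c "
from h import *
plan(490,-124,62,167.8)
s=telemetry.observe()['ee_pos']-[466.5,-231,0]; print(np.hypot(*s[:2]),np.degrees(np.arctan2(s[1],s[0])))"
```

```text
t 5.55 pos [ 561.  -174.5   60.7] q [-25.  24. -11.  55.  -0. -58.] F [-1.1  0.3 -2.1] w 15.5 jaw yaw 122.31
 shift m [-0.071   0.0505  0.0013] rv [4.000e-04 4.000e-04 7.939e-01]
 shift m [-0.071   0.0505  0.0013] rv [ 4.0000e-04 -5.0000e-04 -2.3477e+00]
110.15367797574467 30.88782402439937
```

Request:
{"name": "step_arm", "arguments": {"moves": [[-0.0084,0.0122,0,0,0,0.134,10],[-0.01,0.0109,0,0,0,0.134,10],[-0.0113,0.0095,0,0,0,0.134,10],[-0.0125,0.0079,0,0,0,0.134,10],[-0.0134,0.0061,0,0,0,0.134,10],[-0.0141,0.0043,0,0,0,0.134,10],[0,0,0,0,0,0,10],[0,0,0,0,0,0,35],[0,0,0,0,0,0,35],[0,0,0,0,0,0,35]]}}

```text
time: 6.8
ee_pos: [494.8, -126.6, 61.3]
tool_rot: [-164.7, 89.6, 3.0]
force: [-0.3, -0.4, -0.6]
grip_width: 29.9
```

Request:
{"name": "step_arm", "arguments": {"moves": [[0,0,0.04,0,0,0,35],[0,0,0.06,0,0,0,40],[0,0,0.06,0,0,0,60],[0,0,0.03,0,0,-0.1,100],[0,0,0,0,0,0,100]]}}

```text
time: 7.42
ee_pos: [494.9, -126.9, 257.1]
tool_rot: [-160.3, 89.6, 1.3]
force: [-0.0, 1.3, 0.2]
grip_width: 84.4
```

```bash
python3 -c "
from h import *
plan(465,158,222,83.3)"
```

```text
t 7.425 pos [ 494.9 -126.9  257.1] q [-24.  10.  -1.  78.   0. -95.] F [-0.   1.3  0.2] w 84.4 jaw yaw 161.59
 shift m [-0.0299  0.2849 -0.0351] rv [ 0.0045  0.0058 -1.3664]
 shift m [-0.0299  0.2849 -0.0351] rv [-0.0062  0.0048  1.7752]
```

Request:
{"name": "step_arm", "arguments": {"moves": [[-0.003,0.034,0,0,0,-0.15,100],[-0.003,0.034,0,0,0,-0.17,100],[-0.003,0.034,0,0,0,-0.17,100],[-0.003,0.034,0,0,0,-0.17,100],[-0.003,0.034,0,0,0,-0.17,100],[-0.003,0.034,0,0,0,-0.17,100],[-0.003,0.034,0,0,0,-0.17,100],[-0.003,0.034,-0.02,0,0,-0.17,100],[-0.003,0.01,-0.04,0,0,-0.02,100],[0,0,0,0,0,0,100]]}}

```text
time: 8.68
ee_pos: [464.9, 163.0, 185.5]
tool_rot: [115.3, 89.5, -163.5]
force: [-0.0, -0.0, -0.2]
grip_width: 85.6
```

```bash
python3 -c "
from h import *
plan(465,158,120,83.3)
snap('scene','s4.png',(330,210,500,360),4)
snap('top','t4.png',(360,150,450,250),6)"
```

```text
t 8.675 pos [464.9 163.  185.5] q [ 10.  11. -11.  69.  -0.  18.] F [-0.  -0.  -0.2] w 85.6 jaw yaw 81.28
 shift m [ 0.0001 -0.005  -0.0655] rv [ 0.0025 -0.0078  0.0352]
 shift m [ 0.0001 -0.005  -0.0655] rv [-0.0121 -0.0038 -3.1063]
```

View pics/s4.png

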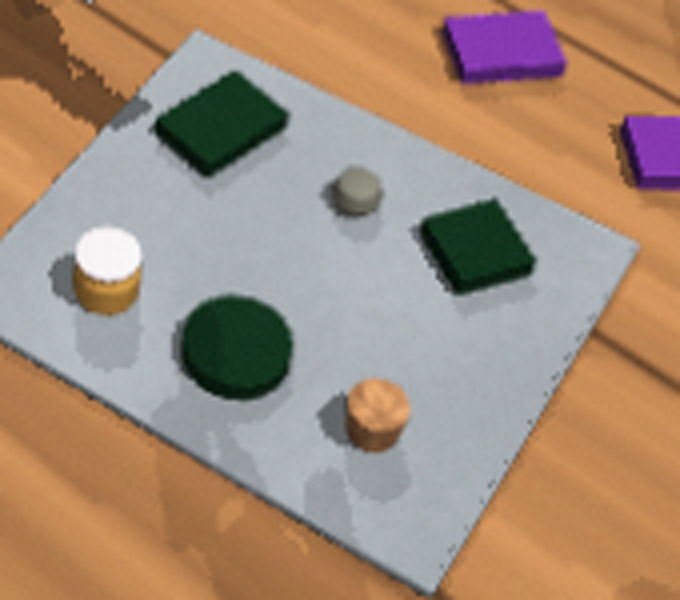

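View pics/t4.png

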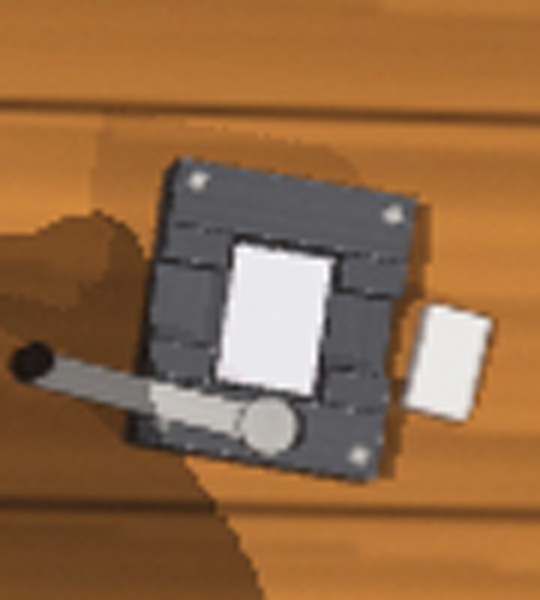

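The oblong's top corners in the scene crop are (235,72), (288,120), (207,163) and (157,122). In the top crop the lever is wide open, and the white pocket floor's corners are (235,242), (333,256), (315,396) and (218,380).

```bash
python3 - <<'E'
from h import *
def fit(obj,w):
    H,_=cv2.estimateAffinePartial2D(np.float32(obj),np.float32(w)); s=np.hypot(H[0,0],H[1,0]); return H[:,2].round(1),np.degrees(np.arctan2(H[1,0],H[0,0])).round(2),round(s,3)
b=np.array([(235,72),(288,120),(207,163),(157,122)])/4+[330,210]-.4
w=px2w("scene",b,22)[:,:2]; print(w.round(0).tolist(),w.mean(0))
d=w-w.mean(0); print([round(float(np.hypot(*(w[i]-w[i-1]))),1) for i in range(4)], [round(float(np.degrees(np.arctan2(*(w[i]-w[i-1])[::-1]))),1) for i in range(4)])
p=np.array([(235,242),(333,256),(315,396),(218,380)])/6+[360,150]-.4
w=px2w("top",p,35)[:,:2]; print("plate",fit([(34.5,25.5),(34.5,-25.5),(-34.5,-25.5),(-34.5,25.5)],w))
p=np.array([(180,157),(416,203),(379,482),(130,440)])/6+[360,150]-.4
w=px2w("top",p,[40]*4)[:,:2]; print("jig",fit([(65,55),(65,-55),(-65,-55),(-65,55)],w))
p=np.array([(198,180),(394,214),(359,455)])/6+[360,150]-.4
print(px2w("top",p,40).round(1))
p=np.array([(270,427),(34,357)])/6+[360,150]-.4
k=px2w("top",p,[56,86.5]); print(k.round(1),np.degrees(np.arctan2(*(k[1]-k[0])[[1,0]])))
E
```

```text
[[435.0, 144.0], [444.0, 190.0], [502.0, 178.0], [498.0, 137.0]] [469.89555146 162.25560715]
[63.3, 47.0, 59.5, 40.8] [173.8, 79.3, -12.1, -95.7]
plate (array([ 517.1, -239.5]), np.float64(-7.13), np.float64(0.909))
jig (array([ 515.6, -238. ]), np.float64(-9.48), np.float64(1.0))
[[ 578.5 -202.9   40. ]
 [ 565.4 -292.7   40. ]
 [ 455.9 -276.6   40. ]]
[[ 466.7 -232.7   56. ]
 [ 492.8 -123.7   86.5]] 76.51800355690528
```

Request:
{"name": "step_arm", "arguments": {"moves": [[0.0005,-0.0047,0,0.0025,-0.008,0.026,85],[0,0,-0.05,0,0,0,85],[0,0,-0.05,0,0,0,85],[0,0,-0.02,0,0,0,85],[0,0,0,0,0,0,85]]}}

```text
time: 9.4
ee_pos: [474.3, 154.5, 73.8]
tool_rot: [-75.8, 88.9, 6.9]
force: [-0.6, -0.2, 0.5]
grip_width: 72.8
```

```bash
python3 -c "
from h import *
plan(465.3,158.3,10,82.8)"
```

```text
t 9.4 pos [474.3 154.5  73.8] q [  8.  15. -23.  51.  -0.  16.] F [-0.6 -0.2  0.5] w 72.8 jaw yaw 82.7
 shift m [-0.009   0.0038 -0.0638] rv [-0.0024  0.0198  0.0018]
 shift m [-0.009   0.0038 -0.0638] rv [ 0.0311  0.0038 -3.1396]
```

Request:
{"name": "step_arm", "arguments": {"moves": [[-0.009,0.004,0,-0.002,0.02,0,85],[0,0,-0.015,0,0,0,85],[0,0,-0.015,0,0,0,85],[0,0,-0.012,0,0,0,85],[0,0,0,0,0,0,85]]}}

```text
time: 10.02
ee_pos: [467.8, 158.7, 33.8]
tool_rot: [-69.9, 89.7, 12.8]
force: [-0.2, -0.1, 0.1]
grip_width: 72.2
```

```bash
python3 -c "
from h import *
plan(465.3,158.3,10,82.8)"
```

```text
t 10.025 pos [467.8 158.7  33.8] q [  9.  18. -26.  46.   0.  16.] F [-0.2 -0.1  0.1] w 72.2 jaw yaw 82.7
 shift m [-0.0025 -0.0004 -0.0238] rv [-0.0013  0.0059  0.0018]
 shift m [-0.0025 -0.0004 -0.0238] rv [ 9.2000e-03  2.1000e-03 -3.1398e+00]
```

Request:
{"name": "step_arm", "arguments": {"moves": [[-0.003,0,-0.012,-0.001,0.006,0,85],[-0.001,0,-0.006,0,0.001,0,85],[0,0,-0.005,0,0,0,85],[0,0,0,0,0,0,85]]}}

```text
time: 10.52
ee_pos: [463.8, 158.8, 9.7]
tool_rot: [80.5, 89.9, 163.2]
force: [0.3, -0.7, 0.9]
grip_width: 72.6
```

```bash
python3 -c "
from h import *
plan(465.3,158.3,10,82.8)"
```

```text
t 10.525 pos [463.8 158.8   9.7] q [  9.  19. -28.  43.   0.  16.] F [ 0.3 -0.7  0.9] w 72.6 jaw yaw 82.7
 shift m [ 0.0015 -0.0005  0.0003] rv [-0.0003 -0.001   0.0017]
 shift m [ 0.0015 -0.0005  0.0003] rv [-1.5000e-03  5.0000e-04 -3.1399e+00]
```

Close on the blank with a moderate force, then lift gently.

Request:
{"name": "step_arm", "arguments": {"moves": [[0.0015,0,0,0,0,0,85],[0,0,0,0,0,0,40],[0,0,0,0,0,0,40],[0,0,0,0,0,0,40],[0,0,0,0,0,0,40],[0,0,0,0,0,0,40]], "grip_force": 35}}

```text
time: 11.28
ee_pos: [465.9, 158.8, 10.4]
tool_rot: [-22.5, 90.0, 60.2]
force: [0.3, -0.1, -0.1]
grip_width: 45.6
```

```bash
python3 -c "
from h import *
plan(465.3,158.3,10,82.8)"
```

```text
t 11.275 pos [465.9 158.8  10.4] q [  9.  19. -28.  43.   0.  16.] F [ 0.3 -0.1 -0.1] w 45.6 jaw yaw 82.7
 shift m [-0.0006 -0.0005 -0.0004] rv [-0.0005  0.0003  0.0017]
 shift m [-0.0006 -0.0005 -0.0004] rv [ 4.0000e-04  8.0000e-04 -3.1399e+00]
```

Request:
{"name": "step_arm", "arguments": {"moves": [[0,0,0.01,0,0,0,40],[0,0,0.02,0,0,0,40],[0,0,0.035,0,0,0,40],[0,0,0.04,0,0,0,40],[0,0,0.04,0,0,0,40],[0,0,0.035,0,0,0,40],[0,0,0.02,0,0,0,40],[0,0,0.005,0,0,0,40],[0,0,0,0,0,0,40]]}}

```text
time: 12.4
ee_pos: [463.8, 158.6, 226.2]
tool_rot: [-59.3, 89.9, 23.4]
force: [-0.3, -0.2, -1.0]
grip_width: 44.8
```

```bash
python3 -c "
from h import *
plan(516.3,-238.9,225,81.2)"
```

```text
t 12.4 pos [463.8 158.6 226.2] q [ 9.  9. -7. 74.  0. 16.] F [-0.3 -0.2 -1. ] w 44.8 jaw yaw 82.71
 shift m [ 0.0525 -0.3975 -0.0012] rv [-0.0007  0.0017 -0.0263]
 shift m [ 0.0525 -0.3975 -0.0012] rv [-2.7000e-03 -1.1000e-03  3.1153e+00]
```

Request:
{"name": "step_arm", "arguments": {"moves": [[0.002,-0.025,0,0,0,-0.003,40],[0.002,-0.045,0,0,0,-0.003,40],[0.004,-0.05,0,0,0,-0.003,40],[0.006,-0.05,0,0,0,-0.003,40],[0.007,-0.05,0,0,0,-0.003,40],[0.008,-0.05,0,0,0,-0.003,40],[0.008,-0.05,0,0,0,-0.003,40],[0.008,-0.045,0,0,0,-0.003,40],[0.006,-0.025,0,0,0,-0.002,40],[0,0,0,0,0,0,40]]}}

```text
time: 13.65
ee_pos: [510.2, -242.8, 213.9]
tool_rot: [71.5, 89.0, 152.8]
force: [-0.3, -0.5, -1.3]
grip_width: 45.1
```

```bash
python3 -c "
from h import *
plan(516.3,-238.9,110,81.2)"
```

```text
t 13.65 pos [ 510.2 -242.8  213.9] q [-34.  17.   2.  76.  -0. -25.] F [-0.3 -0.5 -1.3] w 45.1 jaw yaw 81.29
 shift m [ 0.0061  0.0039 -0.1039] rv [-0.0076 -0.0149 -0.0016]
 shift m [ 0.0061  0.0039 -0.1039] rv [ 0.0233 -0.012   3.1399]
```

Request:
{"name": "step_arm", "arguments": {"moves": [[0.006,0.004,0,-0.008,-0.015,0,40],[0,0,-0.025,0,0,0,40],[0,0,-0.03,0,0,0,40],[0,0,-0.03,0,0,0,40],[0,0,-0.025,0,0,0,40],[0,0,0,0,0,0,40]]}}

```text
time: 14.4
ee_pos: [516.3, -230.2, 100.4]
tool_rot: [-80.8, 89.8, 0.9]
force: [0.5, 0.2, -0.0]
grip_width: 45.1
```

```bash
python3 -c "
from h import *
plan(516.3,-238.9,75,81.2)"
```

```text
t 14.4 pos [ 516.3 -230.2  100.4] q [-33.  20. -11.  59.   0. -24.] F [ 0.5  0.2 -0. ] w 45.1 jaw yaw 81.67
 shift m [ 0.     -0.0087 -0.0254] rv [-0.      0.0029 -0.0083]
 shift m [ 0.     -0.0087 -0.0254] rv [-4.6000e-03 -1.0000e-04  3.1333e+00]
```

Request:
{"name": "step_arm", "arguments": {"moves": [[0,-0.0087,-0.01,0,0.003,-0.008,40],[0,0,-0.01,0,0,0,40],[0,0,0,0,0,0,40],[0,0,0,0,0,0,40]]}}

```text
time: 14.9
ee_pos: [517.7, -239.0, 81.8]
tool_rot: [-114.1, 89.8, -32.8]
force: [-0.1, -0.3, -1.0]
grip_width: 44.8
```

```bash
python3 - <<'E'
from h import *
plan(516.3,-238.9,60,81.2)
snap('scene','s5.png',(200,115,310,205),7)
# predicted outlines: rim pocket corners and blank top
a=np.radians(-8.8);R=np.array([[np.cos(a),-np.sin(a)],[np.sin(a),np.cos(a)]])
r=np.array([(65,55),(65,-55),(-65,-55),(-65,55)])@R.T+[516.3,-238.9]
s=telemetry.observe()['ee_pos']
b=np.array([(32,23),(32,-23),(-32,-23),(-32,23)])@R.T+s[:2]
f=lambda P,z:((w2px('scene',np.c_[P,[z]*4])+.4-[200,115])*7).round(0).tolist()
print("rim",f(r,40)); print("blank top",f(b,s[2]-10.4+22), "bottom",f(b,s[2]-10.4+8))
E
```

```text
t 14.9 pos [ 517.7 -239.    81.8] q [-33.  21. -12.  57.   0. -24.] F [-0.1 -0.3 -1. ] w 44.8 jaw yaw 81.26
 shift m [-0.0014  0.0001 -0.0218] rv [ 0.0022  0.0034 -0.001 ]
 shift m [-0.0014  0.0001 -0.0218] rv [-0.0054  0.0035  3.1406]
rim [[337.0, 506.0], [199.0, 359.0], [484.0, 239.0], [633.0, 374.0]]
blank top [[353.0, 317.0], [292.0, 257.0], [439.0, 197.0], [501.0, 254.0]] bottom [[357.0, 347.0], [297.0, 287.0], [442.0, 227.0], [505.0, 284.0]]
```

View pics/s5.png

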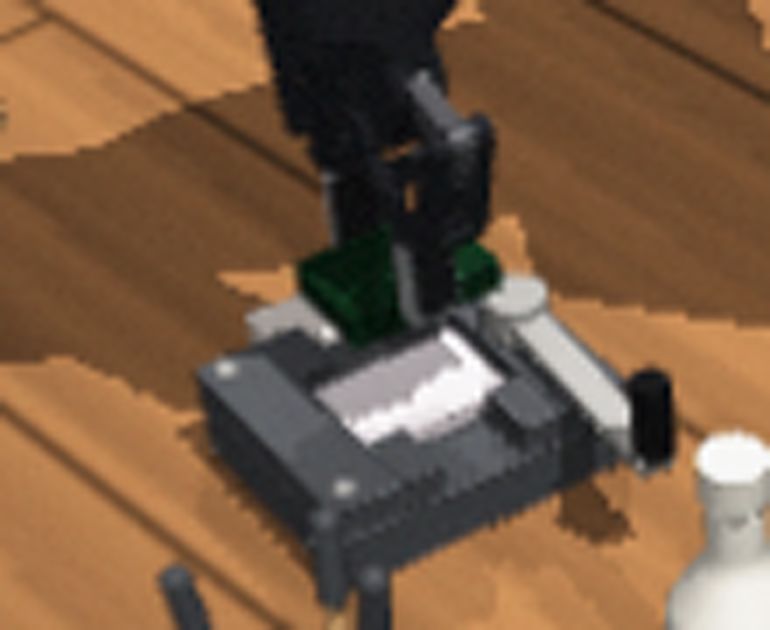

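Request:
{"name": "step_arm", "arguments": {"moves": [[-0.0005,0,-0.01,0.002,0.003,0,40],[0,0,-0.01,0,0,0,40],[0,0,-0.007,0,0,0,40],[0,0,0,0,0,0,40]]}}

```text
time: 15.45
ee_pos: [517.0, -239.0, 52.8]
tool_rot: [-51.2, 90.0, 30.0]
force: [-0.0, 1.6, -0.7]
grip_width: 45.2
```

```bash
python3 -c "
from h import *
plan(517.2,-238.9,40,81.2)"
```

```text
t 15.45 pos [ 517.  -239.    52.8] q [-33.  23. -14.  53.   0. -25.] F [-0.   1.6 -0.7] w 45.2 jaw yaw 81.25
 shift m [ 0.0002  0.0001 -0.0128] rv [-0.0001  0.0001 -0.0008]
 shift m [ 0.0002  0.0001 -0.0128] rv [-2.0000e-04 -1.0000e-04  3.1408e+00]
```

Request:
{"name": "step_arm", "arguments": {"moves": [[0,0,-0.005,0,0,0,40],[0,0,-0.004,0,0,0,40],[0,0,-0.003,0,0,0,40],[0,0,0,0,0,0,40]]}}

```text
time: 15.95
ee_pos: [517.2, -239.1, 40.3]
tool_rot: [-105.5, 90.0, -24.3]
force: [-0.5, -0.6, -0.5]
grip_width: 44.8
```

Request:
{"name": "step_arm", "arguments": {"moves": [[0,0,-0.002,0,0,0,40],[0,0,-0.002,0,0,0,40]]}}

```text
time: 16.2
ee_pos: [517.3, -239.2, 36.3]
tool_rot: [-110.8, 89.9, -29.5]
force: [-0.0, -0.4, -0.8]
grip_width: 45.3
```

Request:
{"name": "step_arm", "arguments": {"moves": [[0,0,-0.002,0,0,0,40],[0,0,-0.002,0,0,0,40],[0,0,0,0,0,0,40]]}}

```text
time: 16.58
ee_pos: [517.4, -239.2, 33.2]
tool_rot: [-113.3, 89.9, -32.0]
force: [-0.1, 1.0, -1.1]
grip_width: 44.9
```

Request:
{"name": "step_arm", "arguments": {"moves": [[0,0,-0.002,0,0,0,40],[0,0,-0.001,0,0,0,40],[0,0,0,0,0,0,40]]}}

```text
time: 16.95
ee_pos: [517.5, -239.2, 31.0]
tool_rot: [-113.3, 89.8, -32.0]
force: [-0.1, 0.2, 0.4]
grip_width: 45.0
```

```bash
python3 -c "
from h import *
snap('scene','s6.png',(200,115,310,205),7)"
```

```text
(no output)
```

View pics/s6.png

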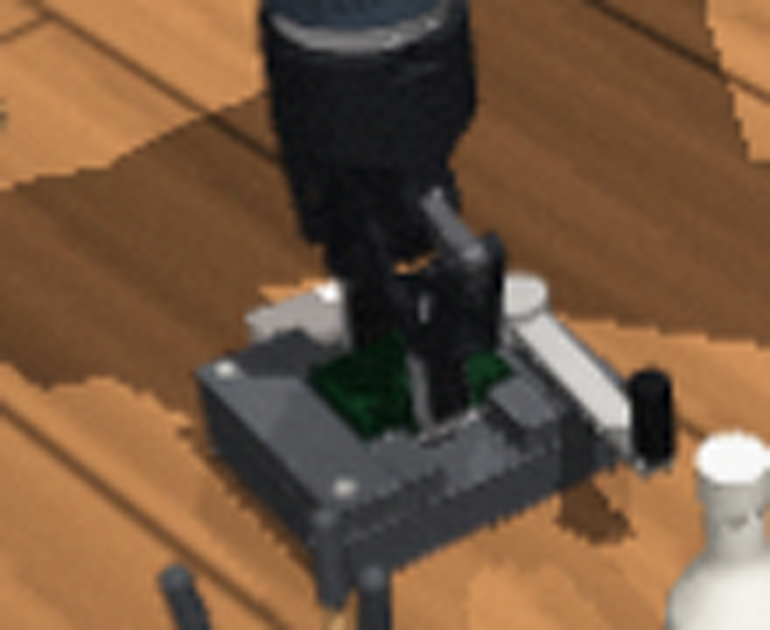

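The blank is in the pocket and nearly flush, and the lever is clear. I'll release it, rise, then press on its middle with shut fingers.

Request:
{"name": "step_arm", "arguments": {"moves": [[0,0,0,0,0,0,65],[0,0,0,0,0,0,65],[0,0,0,0,0,0,65],[0,0,0.02,0,0,0,65],[0,0,0.03,0,0,0,65],[0,0,0.01,0,0,0,0],[0,0,0,0,0,0,0],[0,0,0,0,0,0,0],[0,0,0,0,0,0,0],[0,0,0,0,0,0,0]], "grip_force": 40}}

```text
time: 18.25
ee_pos: [516.3, -238.5, 88.5]
tool_rot: [62.0, 89.9, 143.2]
force: [0.6, -0.1, 0.7]
grip_width: 0.2
```

```bash
python3 -c "
from h import *
plan(517,-239,50,81.2)"
```

```text
t 18.25 pos [ 516.3 -238.5   88.5] q [-33.  21. -11.  58.   0. -25.] F [ 0.6 -0.1  0.7] w 0.2 jaw yaw 81.25
 shift m [ 0.0007 -0.0005 -0.0385] rv [-0.0012 -0.0016 -0.0009]
 shift m [ 0.0007 -0.0005 -0.0385] rv [ 2.6000e-03 -1.9000e-03  3.1407e+00]
```

Request:
{"name": "step_arm", "arguments": {"moves": [[0,0,-0.015,0,0,0,0],[0,0,-0.015,0,0,0,0],[0,0,-0.008,0,0,0,0],[0,0,0,0,0,0,0]]}}

```text
time: 18.75
ee_pos: [515.5, -238.0, 46.1]
tool_rot: [63.6, 89.7, 144.9]
force: [0.4, 0.3, -0.2]
grip_width: 0.0
```

Request:
{"name": "step_arm", "arguments": {"moves": [[0,0,-0.002,0,0,0,0],[0,0,-0.002,0,0,0,0],[0,0,0,0,0,0,0]]}}

```text
time: 19.12
ee_pos: [515.9, -238.3, 42.7]
tool_rot: [64.0, 89.8, 145.3]
force: [0.0, 0.6, 0.4]
grip_width: -0.2
```

Request:
{"name": "step_arm", "arguments": {"moves": [[0,0,-0.0015,0,0,0,0],[0,0,-0.0015,0,0,0,0]]}}

```text
time: 19.38
ee_pos: [516.1, -238.4, 40.8]
tool_rot: [66.2, 89.9, 147.4]
force: [-2.7, 2.3, 6.1]
grip_width: -0.0
```

Request:
{"name": "step_arm", "arguments": {"moves": [[0,0,-0.0015,0,0,0,0],[0,0,-0.0015,0,0,0,0]]}}

```text
time: 19.62
ee_pos: [516.2, -238.5, 39.9]
tool_rot: [117.8, 90.0, -160.9]
force: [-5.4, 3.4, 21.6]
grip_width: 0.1
```

Request:
{"name": "step_arm", "arguments": {"moves": [[0,0,-0.001,0,0,0,0],[0,0,-0.001,0,0,0,0],[0,0,0,0,0,0,0]]}}

```text
time: 20.0
ee_pos: [516.2, -238.5, 40.3]
tool_rot: [-123.0, 89.9, -41.8]
force: [-0.9, -0.0, -0.5]
grip_width: 0.2
```

Request:
{"name": "step_arm", "arguments": {"moves": [[0,0,0.01,0,0,0,0],[0,0,0.03,0,0,0,0],[0,0,0.05,0,0,0,0],[0,0,0.02,0,0,0,0],[0,0,0,0,0,0,0]]}}

```text
time: 20.62
ee_pos: [516.1, -238.4, 155.3]
tool_rot: [-121.0, 89.8, -39.7]
force: [0.5, -0.8, -0.9]
grip_width: 0.0
```

```bash
python3 -c "
from h import *
plan(491.5,-124,150,167.8)
snap('scene','s7.png',(200,115,310,205),7)"
```

```text
t 20.625 pos [ 516.1 -238.4  155.3] q [-33.  18.  -5.  67.  -0. -25.] F [ 0.5 -0.8 -0.9] w 0.0 jaw yaw 81.26
 shift m [-0.0246  0.1144 -0.0053] rv [-2.0000e-04  3.2000e-03  1.5104e+00]
 shift m [-0.0246  0.1144 -0.0053] rv [ 3.2000e-03  2.0000e-04 -1.6312e+00]
```

View pics/s7.png

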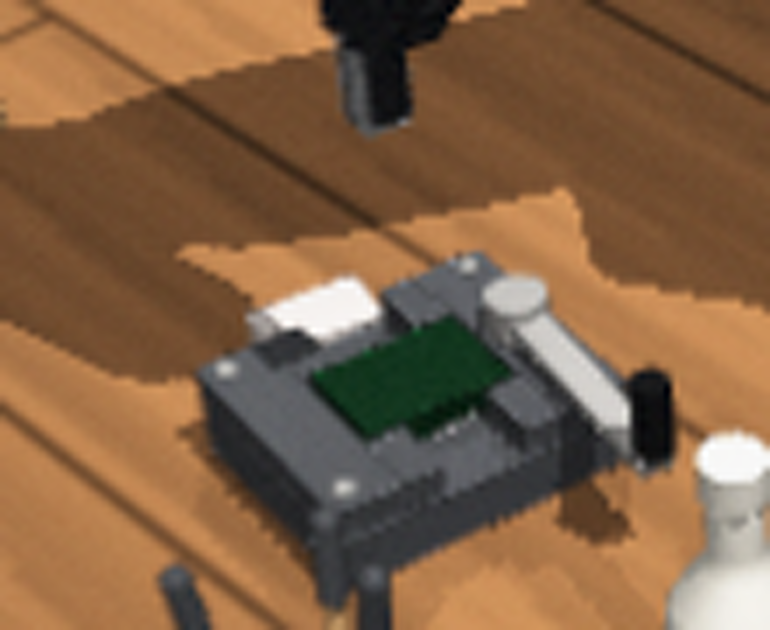

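The blank looks flush and square in the pocket, consistent with the force rising to 21.6 N at z≈40. Next, shutting the lever: approach the knob.

Request:
{"name": "step_arm", "arguments": {"moves": [[-0.002,0.012,0,0,0,0.165,45],[-0.003,0.013,0,0,0,0.165,45],[-0.003,0.013,0,0,0,0.165,45],[-0.003,0.013,0,0,0,0.165,45],[-0.003,0.013,0,0,0,0.165,45],[-0.003,0.013,0,0,0,0.165,45],[-0.003,0.013,0,0,0,0.165,45],[-0.002,0.013,0,0,0,0.165,45],[-0.002,0.011,0,0,0,0.16,45],[0,0,0,0,0,0,45]]}}

```text
time: 21.92
ee_pos: [485.5, -118.4, 140.9]
tool_rot: [13.2, 89.0, -178.1]
force: [0.9, 0.4, -1.0]
grip_width: 38.3
```

```bash
python3 -c "
from h import *
plan(492.5,-124.5,110,166)"
```

```text
t 21.925 pos [ 485.5 -118.4  140.9] q [ -23.   13.  -15.   63.   -0. -102.] F [ 0.9  0.4 -1. ] w 38.3 jaw yaw 168.7
 shift m [ 0.007  -0.0061 -0.0309] rv [ 0.0002 -0.0177 -0.0472]
 shift m [ 0.007  -0.0061 -0.0309] rv [2.7300e-02 3.0000e-04 3.0943e+00]
```

Request:
{"name": "step_arm", "arguments": {"moves": [[0.007,-0.006,0,0,-0.018,-0.047,45],[0,0,-0.015,0,0,0,45],[0,0,-0.015,0,0,0,45],[0,0,0,0,0,0,45]]}}

```text
time: 22.42
ee_pos: [492.1, -125.8, 107.5]
tool_rot: [-6.7, 89.9, 158.3]
force: [0.1, -0.8, 0.3]
grip_width: 38.4
```

```bash
python3 -c "
from h import *
plan(492.5,-124.5,62,166)"
```

```text
t 22.425 pos [ 492.1 -125.8  107.5] q [-24.  15. -18.  58.  -0. -99.] F [ 0.1 -0.8  0.3] w 38.4 jaw yaw 164.97
 shift m [ 0.0004  0.0013 -0.0455] rv [-0.0009 -0.0023  0.0181]
 shift m [ 0.0004  0.0013 -0.0455] rv [-3.7000e-03  1.4000e-03 -3.1235e+00]
```

Request:
{"name": "step_arm", "arguments": {"moves": [[0,0.001,-0.015,0,-0.002,0.01,45],[0,0,-0.015,0,0,0,45],[0,0,-0.01,0,0,0,45],[0,0,-0.004,0,0,0,45],[0,0,0,0,0,0,45],[0,0,0,0,0,0,10],[0,0,0,0,0,0,10],[0,0,0,0,0,0,10],[0,0,0,0,0,0,10]], "grip_force": 20}}

```text
time: 23.55
ee_pos: [493.2, -126.3, 63.9]
tool_rot: [-167.1, 89.9, -2.1]
force: [0.7, 0.1, -2.4]
grip_width: 14.7
```

```bash
python3 -c "
from h import *
plan(492.5,-124.5,62,166)
s=telemetry.observe()['ee_pos']-[466.5,-231,0]; print(np.hypot(*s[:2]),np.degrees(np.arctan2(s[1],s[0])))"
```

```text
t 23.55 pos [ 493.2 -126.3   63.9] q [-24.  17. -22.  51.   0. -99.] F [ 0.7  0.1 -2.4] w 14.7 jaw yaw 165.01
 shift m [-0.0007  0.0018 -0.0019] rv [0.     0.0012 0.0173]
 shift m [-0.0007  0.0018 -0.0019] rv [ 1.9000e-03 -1.0000e-04 -3.1243e+00]
108.05814057937256 75.69228702660665
```

Request:
{"name": "step_arm", "arguments": {"moves": [[0.0139,-0.0046,0,0,0,-0.134,10],[0.0132,-0.0064,0,0,0,-0.134,10],[0.0122,-0.0081,0,0,0,-0.134,10],[0.011,-0.0096,0,0,0,-0.134,10],[0.0096,-0.011,0,0,0,-0.134,10],[0.0081,-0.0122,0,0,0,-0.134,10],[0,0,0,0,0,0,10]]}}

```text
time: 24.42
ee_pos: [562.1, -178.4, 63.9]
tool_rot: [-32.2, 89.9, 85.5]
force: [-0.4, -1.4, 0.3]
grip_width: 15.2
```

```bash
python3 -c "
from h import *
plan(466.5+109.5*np.cos(np.radians(8.8)),-231-109.5*np.sin(np.radians(8.8)),62,81.2)
s=telemetry.observe()['ee_pos']-[466.5,-231,0]; a=np.degrees(np.arctan2(s[1],s[0])); print(np.hypot(*s[:2]),a)
t=np.radians(np.linspace(a,-8.8,6)); print(np.diff(109.5*np.c_[np.cos(t),np.sin(t)],axis=0).round(1).tolist())"
```

```text
t 24.425 pos [ 562.1 -178.4   63.9] q [-26.  24. -10.  56.   0. -53.] F [-0.4 -1.4  0.3] w 15.2 jaw yaw 117.63
 shift m [ 0.0126 -0.0694 -0.0019] rv [-1.200e-03  5.000e-04 -6.358e-01]
 shift m [ 0.0126 -0.0694 -0.0019] rv [-6.0000e-04 -1.5000e-03  2.5058e+00]
109.12504987952643 28.8413443252686
[[6.1, -13.0], [4.3, -13.7], [2.5, -14.2], [0.6, -14.4], [-1.3, -14.3]]
```

Request:
{"name": "step_arm", "arguments": {"moves": [[0.006,-0.013,0,0,0,-0.127,10],[0.0043,-0.0137,0,0,0,-0.127,10],[0.0025,-0.0142,0,0,0,-0.127,10],[0.0006,-0.0144,0,0,0,-0.127,10],[-0.0013,-0.0143,0,0,0,-0.127,10],[0,0,0,0,0,0,10]]}}

```text
time: 25.18
ee_pos: [575.1, -244.7, 64.0]
tool_rot: [-40.8, 89.6, 40.7]
force: [2.0, -1.5, -2.5]
grip_width: 15.2
```

```bash
python3 -c "
from h import *
plan(466.5+109.5*np.cos(np.radians(8.8)),-231-109.5*np.sin(np.radians(8.8)),62,81.2)
s=telemetry.observe()['ee_pos']-[466.5,-231,0]; a=np.degrees(np.arctan2(s[1],s[0])); print(np.hypot(*s[:2]),a)"
```

```text
t 25.175 pos [ 575.1 -244.7   64. ] q [-31.  27.  -5.  58.   0. -22.] F [ 2.  -1.5 -2.5] w 15.2 jaw yaw 81.57
 shift m [-0.0004 -0.0031 -0.002 ] rv [-0.0048  0.0056 -0.0064]
 shift m [-0.0004 -0.0031 -0.002 ] rv [-0.0088 -0.0075  3.1352]
109.4378809362555 -7.177252913044646
```

Request:
{"name": "step_arm", "arguments": {"moves": [[-0.0004,-0.003,0,-0.005,0.005,0,10],[0,-0.002,0,0,0,0,10]]}}

```text
time: 25.42
ee_pos: [574.6, -246.8, 63.9]
tool_rot: [1.7, 89.8, 83.8]
force: [2.2, 9.4, 0.7]
grip_width: 15.2
```

Request:
{"name": "step_arm", "arguments": {"moves": [[-0.0004,-0.002,0,0,0,0,10],[0,-0.002,0,0,0,0,10]]}}

```text
time: 25.68
ee_pos: [574.6, -246.7, 63.9]
tool_rot: [0.9, 89.5, 83.5]
force: [1.9, 7.3, -0.0]
grip_width: 15.3
```

The knob is on its end stop: y is stuck at -246.7 with 7–9 N against it. Release and retreat.

Request:
{"name": "step_arm", "arguments": {"moves": [[0,0,0,0,0,0,35],[0,0,0,0,0,0,35],[0,0,0,0,0,0,35],[0,0,0.015,0,0,0,35],[0,0,0.025,0,0,0,35],[0,0,0.05,0,0,0,35],[0,0,0.05,0,0,0,35],[0,0,0.03,0,0,0,35],[0,0,0,0,0,0,35]]}}

```text
time: 26.8
ee_pos: [572.8, -246.0, 245.4]
tool_rot: [-21.2, 89.7, 61.7]
force: [0.0, -0.7, 0.9]
grip_width: 29.9
```

```bash
python3 - <<'E'
from h import *
plan(516,-239,200,81)
snap('scene','s8.png',(200,115,310,205),7)
a=np.radians(-8.8);h=np.array([466.5,-231])
for l in(0,.1): print(l,((w2px('scene',[(h[0]+110*np.cos(a+l),h[1]+110*np.sin(a+l),69.5)])+.4-[200,115])*7).round(0))
E
```

```text
t 26.8 pos [ 572.8 -246.   245.4] q [-31.  22.  14.  82.   0. -24.] F [ 0.  -0.7  0.9] w 29.9 jaw yaw 82.97
 shift m [-0.0568  0.007  -0.0454] rv [-0.0045  0.0025 -0.0343]
 shift m [-0.0568  0.007  -0.0454] rv [-0.0039 -0.0069  3.1073]
0 [[268. 364.]]
0.1 [[284. 378.]]
```

View pics/s8.png

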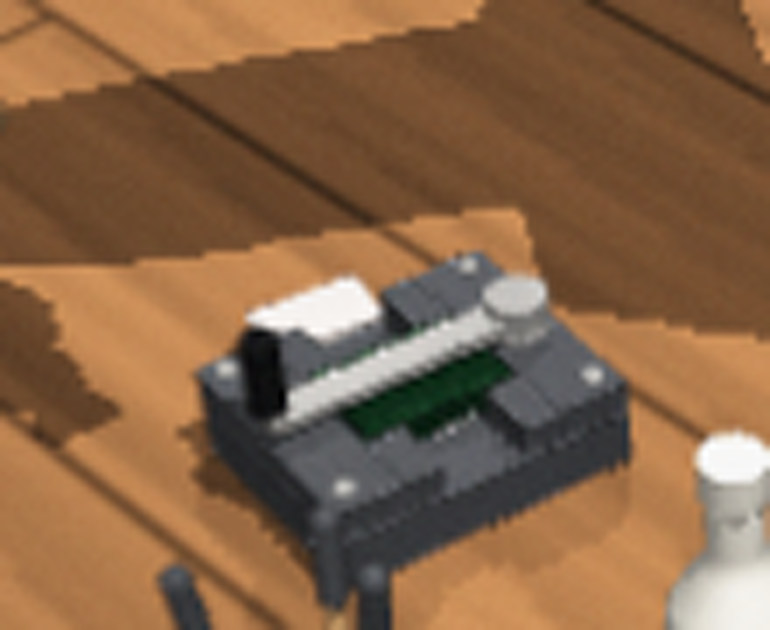

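The picture shows the pin's middle at (265,373). Shut predicts (268,364), and this view reads about 8–11 px low overall, so that agrees. The arm lies over the flush blank and the gripper is clear. Handing in.

```bash
python3 -c "
from h import *
print(order.hand_in())"
```

```text
the job is handed in; nothing more can be done
None
```

I opened the lever to about 1.5 rad, laid the oblong blank in the pocket and pressed it home. I then swung the lever shut, backed the gripper off and handed the job in at about 27 s of the 72 s allowed. No verdict came back.

**Blank:** it was already nearly flush when I released it. I then pressed its middle with shut fingers, and the force rose to 21.6 N at a tip height of 39.9 mm. That is well above the ejector's 8 N of friction and level with the 40 mm rim. The picture after pressing showed it lying square and flush.

**Lever:** its knob stopped moving with 7–9 N pushing back. In the last picture the pin sits where a shut lever should put it.

**Checks that disagreed:**
- **Blank position:** the two cameras differed by about 5 mm on where the blank lay on the board. I used the overhead camera, and the blank went into the pocket with no noticeable force.
- **Force readings:** they showed almost nothing while I lowered the gripped blank onto the ejector plate, so I relied on the pictures and the separate press.
- **Knob grip:** my first grip on the knob was too high and slightly tilted. I reopened and gripped again lower down.

I did not take a final picture of the board. I felt no unexpected contact with anything on it, but I did not check that the items there were unmoved.

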